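Lock a nest plate onto the change base

TASK

Fit the loose aluminium nest plate to the dark steel change base: lower its two keyholes over the two headed studs until it lies flat, then slide it along its slots towards the robot until the studs are fully home in the narrow ends of the slots. Then swing the red-knobbed clamp lever fully shut behind the plate so that it cannot creep back, let go, and leave the bin, oil can and hex key where they are.

Things in the scene. Friction and masses are not known exactly. Their poses are not given: they have to be found in the camera images.
- change_base: Dark steel plate, fixed, 12 mm thick, x -64 to +88, y -57 to +89 mm about its origin, which lies on the bench top under the nest plate's origin when locked. x points away from the robot (turned up to 0.3 rad), z up. The nest plate slides home along -x. Studs at x +12, y +33 and -33 mm: neck 8 mm across, 8.5 tall; head 16 mm across, 5.5 thick, rim bevelled.
- stud_left (a point): Centre of the top of the left (+y) stud's head, 26 mm above the bench.
- stud_right (a point): Centre of the top of the right (-y) stud's head, 26 mm above the bench.
- nest_plate: Loose aluminium plate 100 (x) x 92 (y) x 6 mm, 0.25 kg, face up; origin: centre of underside. Black block on it, 40 (x) x 26 (y), from z 6 to 40 mm, is its grip: take its two x faces. Keyholes at y +33, -33: round end 21 mm wide at x -12, slot 11 mm wide to narrow end at x +12. In the base's frame, axes alike: origin at x 24, y 0, z 12 mm when on the studs, at x 0 when locked (stop at x -1.5).
- round_left (a point): Centre of the left (+y) keyhole's round end, on the plate's top face.
- round_right (a point): Centre of the right (-y) keyhole's round end, on the plate's top face.
- narrow_left (a point): Centre of the half circle that ends the left slot, on the plate's top face; over the left stud when locked.
- narrow_right (a point): Centre of the half circle that ends the right slot, on the plate's top face; over the right stud when locked.
- clamp_lever (a joint): Steel lever on a vertical pivot on the base, rad: 0 = fully shut, lying behind the locked plate along the base's -y; grows to 1.9 as it opens, counter-clockwise from above (1.57 = along base +x). Starts at 1.25 to 1.8. Stays where left; under 2 N at the knob. Bar 16 mm wide, top 23 mm above the bench; shut, 2 mm behind the plate's rear edge; it cannot shut unless the plate is home.
- lever_knob (a point): Top of the lever's upright red knob, 18 mm in diameter, 61 mm above the bench; red from 26 mm up; 85 mm from the pivot. It may be pinched from above or pushed sideways; keep fingertips at least 27 mm above the bench, clear of the bar. A grey shelf post stands on the bench beyond it, at least 65 mm farther from the robot than the open knob.
- lever_pivot (a point): Pivot axis of the lever, at the height of the base's top (12 mm above the bench); at x +60, y +64 mm in the base's frame.
- press_a: Green hand press, fixed, 0.82 m tall; its foot covers x -140 to +162, y -98 to +98 mm about its origin, its lever ball reaches 171 mm to the front at 0.46 m height. Keep the arm clear: fold it back or lift it before turning past the press.
- hook_bin: Small yellow open parts bin, 68 x 91 x 42 mm, bystander; origin under its centre.
- oil_can: White oil bottle with red spout, 53 mm wide, 173 mm tall, bystander; origin under its centre.
- hex_key: Black hex key, 83 mm long, lying, bystander; origin under its centre.

How it is judged:
By the outcome, as a careful person would: the job done as asked, in the order asked, and still so for the second after the job is handed in, with the robot touching nothing.
It also fails if it takes over 69 s, if anything falls off the work surface, if the arm or the gripper's body presses on something with over 40 N, if the wrist force passes 120 N, or if a joint passes its speed limit or range.

ROBOT

A 6-joint arm with a two-finger parallel gripper is mounted at the origin on a cart in front of the work surface, level with it; the furniture and walls round the work are solid. World frame = base frame: x ahead of the robot, y to its left, z up, the work surface at z = 0. Lengths are in mm, angles in rad, forces in N, time in s.
With the tool pointing down it reaches from about 400 to 825 mm from the base axis. Payload 7 kg.
Tool frame: the origin (TCP) lies midway between the tips of the shut fingers; the grasp point (between the pads) lies tcp_to_grasp behind it (tcp_to_grasp is the distance from the TCP to the grasp point, in mm); z points along the fingers, y is the line along which they close (so a half turn about z gives the same grasp; the last joint's range is limited). The gripper opens to 88 mm and grips with 3 to 60 N. Pads are 19 mm wide; open, the fingers measure 130 mm over their backs; the gripper's body (78 mm by 193 mm) begins 47 mm behind the grasp point.
Start: joints at [1.604, 0.359, 0.012, 0, -1.224, -0.288], TCP at [170.145, 653.181, 226.561] pointing down, gripper open.
Joint ranges: [-3.07, 3.07], [-1.43, 2.12], [-1.02, 1.25], [-3.03, 1.67], [-3.05, -0], [-3.03, 3.03]. Speed limits (rad/s): [2.39, 2.39, 3.01, 3.14, 3.14, 3.14].

INTERFACE

Orientations are given as a rotation vector (axis times angle).
In Python, from workcell import get_state, snapshot, calibration, sign_off, tcp_to_grasp gives the robot as it stands. The module is installed in compiled form; this text tells all that it offers.
- The arm moves only by the tool drive_tool, never from a script. Its argument "commands" is one flat list of numbers, 7 for each row, row after row: the shift along the tool's x, y, z in m, then the turn, a rotation vector about the tool's x, y, z in degrees, then the finger opening in m, from 0 to 0.0876. A call has 1 to 20 rows; each row shifts and turns the commanded pose from where the row before left it, along the tool's axes as they then stand; what a row does not reach is not made up. A row lasts 1/12 s, in which the tool goes at most 41.7 mm and 7.16 degrees, less where a joint would pass 70% of its speed; a pose out of reach is approached as far as the arm can. A call is refused whole if a number of a shift passes 0.0417 or a number of a turn 7.16, either way. A call with a gripper value outside its range is refused whole. The fingers move at their own pace and stop on an object; "force" is the grip in N (left out, the last holds). Time passes only in rows, so rows that do not move let the fingers close. It gives the time, the measured TCP pose, the force, the opening and the grip force at its end, in the units of the state.
- get_state(): the state, without advancing time (a new reading comes with each control period).
- snapshot(name): name is "side" or "top"; returns the picture (384x512x3 uint8, red, green, blue); there is no depth.
- calibration(name): a dict with "K" (3x3 intrinsics, pixels), "dist_coeffs" ([k1, k2, p1, p2, k3] as OpenCV has them; the pictures are not rectified), "extrinsics" (4x4, takes a point from camera to world coordinates). Camera axes: x right, y up, looking along -z (the intrinsics and any distortion apply to the point x, -y, -z); pixel columns grow to the right and rows downward; lengths in mm; the calibration is good to about 2 mm. A picture is of the moment at which its call begins. calibration takes no time and is no camera call.
- sign_off(): hands the job in; it is judged then, once.
The state is a dict: "time_s": time; "joint_pos": joint angles; "qvel": joint speeds; "tau": joint torques, N m; "eef_pos": TCP position; "tcp_rot": TCP orientation; "wrist_force": force on the tool from outside, world axes, zero at the start; "wrist_torque": the same for the moment, N m; "gripper_width": opening from 0.0 (shut) to 1.0 (fully open); "finger_force": force on a finger pad.
Only numpy, scipy, OpenCV 4.12 (cv2) and the standard library are available. Lean on these libraries where they do the work, as an engineer would, in place of code of your own. Each camera call takes 0.05 s, during which the arm holds its last target. There are 200 camera calls.

## Working session

There is one attempt and no reset: what is moved stays moved. The work goes in short steps, Python scripts to look and compute and a tool call to move; the robot and the scene stay as the last step left them, time stands still between calls to the robot, and variables do not carry over. Pictures are saved under pics/ and viewed, at most 13 in all, crops included, and the job is handed in when it is done.

Besides the shell and the picture viewer there is one more tool, called after ">>>" in YAML: its name, and indented under it one key for each argument. drive_tool: Moves the arm, as the interface text tells. Its arguments: {"type":"object","properties":{"commands":{"type":"array","items":{"type":"number"}},"force":{"type":"number"}},"required":["commands"]}

```bash
mkdir -p pics; python3 - <<'E'
from workcell import *
import cv2
s=get_state();print(s['time_s'],s['eef_pos'],s['tcp_rot'],s['gripper_width'],tcp_to_grasp)
for n in('top','side'):
    cv2.imwrite(f'pics/{n}0.png',cv2.cvtColor(snapshot(n),cv2.COLOR_RGB2BGR))
    c=calibration(n);print(n,c['K'],c['dist_coeffs'],c['extrinsics'])
E
```

```text
0.0 [170.04418678 652.7306096  225.61376373] [ 3.11444336e+00 -3.99138151e-01 -8.82838710e-05] 0.9985523906774438 18.8
top [[355.56932817   0.         250.10407694]
 [  0.         355.56932817 194.1155223 ]
 [  0.           0.           1.        ]] [-0.00765516  0.          0.          0.          0.        ] [[ 3.89912156e-03  9.82644386e-01 -1.85458370e-01  3.44928678e+02]
 [-9.99992381e-01  3.79654567e-03 -9.08222976e-04  1.21886547e+02]
 [-1.88359037e-04  1.85460498e-01  9.82651702e-01  8.99472677e+02]
 [ 0.00000000e+00  0.00000000e+00  0.00000000e+00  1.00000000e+00]]
side [[418.14288407   0.         252.24816984]
 [  0.         418.14288407 191.23676255]
 [  0.           0.           1.        ]] [0.00230495 0.         0.         0.         0.        ] [[-9.28247275e-01 -2.53126084e-01  2.72551247e-01  7.81286038e+02]
 [ 3.71452466e-01 -6.69219826e-01  6.43558770e-01  8.49009006e+02]
 [ 1.94951863e-02  6.98621507e-01  7.15225788e-01  8.84086848e+02]
 [ 0.00000000e+00  0.00000000e+00  0.00000000e+00  1.00000000e+00]]
```

View pics/top0.png

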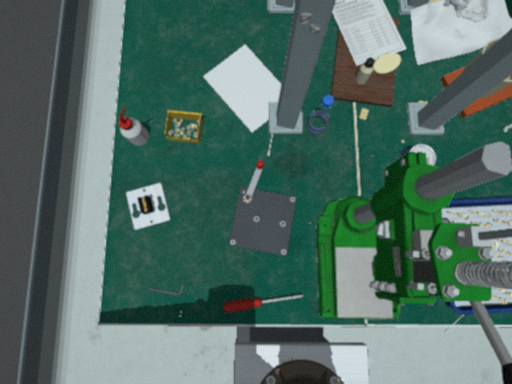

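View pics/side0.png

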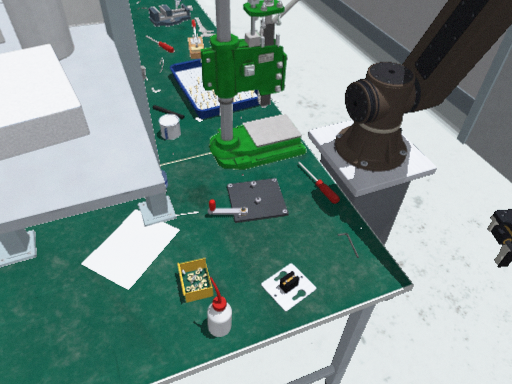

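The top view shows the nest plate at about (148,206), the base at (264,221), the lever pivot near (248,197) with its knob at (261,163), the bin at (184,126), the can at (134,130) and the hex key at (167,291). I'll enlarge the plate and the base.

```bash
python3 - <<'E'
import cv2,numpy as np
a=cv2.imread('pics/top0.png');b=cv2.imread('pics/side0.png')
f=lambda im,x,y,w,h:cv2.resize(im[y:y+h,x:x+w],None,fx=8,fy=8,interpolation=cv2.INTER_CUBIC)
p=f(a,122,180,50,52); q=f(b,258,260,50,52)
cv2.imwrite('pics/c1.png',np.hstack([p,q[:p.shape[0]]]))
g=lambda im,x,y,w,h:cv2.resize(im[y:y+h,x:x+w],None,fx=5,fy=5,interpolation=cv2.INTER_CUBIC)
p=g(a,225,150,75,110);q=g(b,205,170,85,110)
cv2.imwrite('pics/c2.png',np.hstack([p,q]))
E
```

```text
(no output)
```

View pics/c1.png

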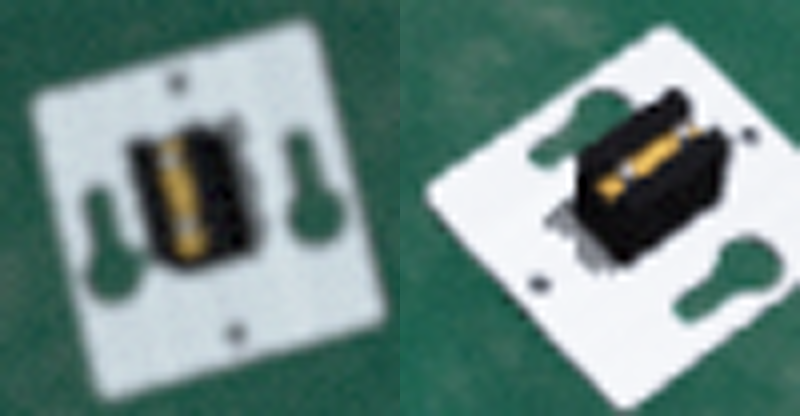

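View pics/c2.png

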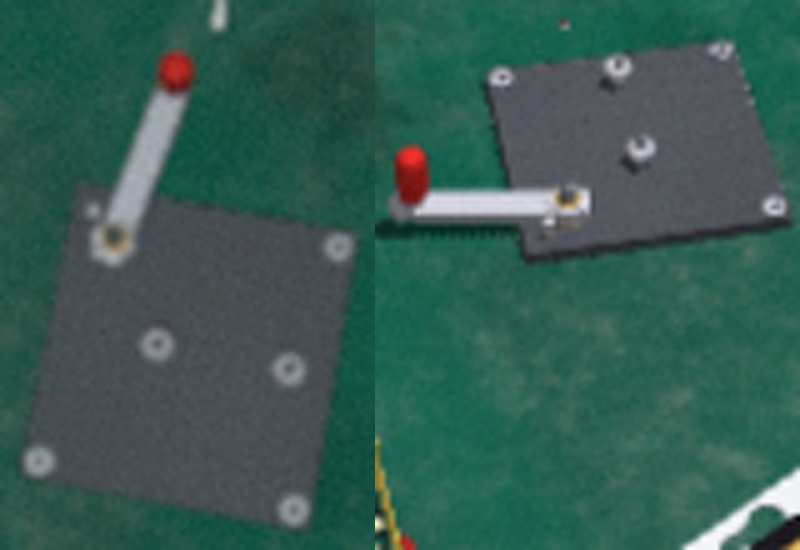

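```bash
cat > h.py <<'E'
from workcell import *
import cv2,numpy as np
from scipy.optimize import least_squares
from scipy.spatial.transform import Rotation as R
def proj(n,P):
    c=calibration(n);T=np.linalg.inv(np.array(c['extrinsics']));F=np.diag([1.,-1,-1])
    Rm=F@T[:3,:3];t=F@T[:3,3]
    return cv2.projectPoints(np.array(P,float).reshape(-1,1,3),cv2.Rodrigues(Rm)[0],t,np.array(c['K']),np.array(c['dist_coeffs']))[0][:,0]
def world(p,q):
    c,s=np.cos(p[2]),np.sin(p[2]);q=np.array(q,float)
    return np.c_[p[0]+c*q[:,0]-s*q[:,1],p[1]+s*q[:,0]+c*q[:,1],q[:,2]]
def fit(obs,x0):
    "obs: {cam:(body pts, pixels)}"
    f=lambda p:np.concatenate([(proj(n,world(p,b))-np.array(u)).ravel() for n,(b,u) in obs.items()])
    r=least_squares(f,x0,x_scale=[100,100,.3],loss='soft_l1');return r.x,r.fun.reshape(-1,2)
def px(u,off,s): return (np.array(u,float)+.5)/s-.5+np.array(off)
E
cat > m.py <<'E'
from h import *
C=lambda x,y,z:[x,y,z]
pc=[C(50,46,6),C(50,-46,6),C(-50,-46,6),C(-50,46,6)]
kh=[C(-12,33,3),C(-12,-33,3)]
P={'top':(pc+kh,px([(32,95),(312,16),(388,322),(105,402),(113,276),(317,215)],(122,180),8)),
   'side':([pc[0],pc[3],pc[1]],px([(225,412),(440,240),(25,190)],(258,260),8))}
P['side']=([pc[0],pc[1],pc[2]],px([(25,190),(225,412),(265,25)],(258,260),8))
# camera sees plate from +x,+y: left corner=+x,(near)=+y
P['side']=([pc[1],pc[0],pc[2]],px([(25,190),(225,412),(265,25)],(258,260),8))
st=[C(12,33,26),C(12,-33,26)]
bc=[C(88,89,12),C(88,-57,12),C(-64,-57,12),C(-64,89,12)]
B={'top':(st+bc,px([(157,345),(290,369),(80,187),(357,240),(308,527),(22,480)],(225,150),5)),
   'side':(st+bc,px([(266,148),(244,66),(152,257),(113,82),(362,43),(414,218)],(205,170),5))}
for nm,O,x0 in(('plate',P,[330,400,.23]),('base',B,[300,100,-.2])):
    for k in('both','top','side'):
        o=O if k=='both' else {k:O[k]}
        x,r=fit(o,x0);print(nm,k,x.round(3));
        if k=='both':print(r.round(1).tolist())
def tri(o,x0):
    f=lambda p:np.concatenate([(proj(n,[p])-np.array(u)).ravel() for n,u in o.items()])
    return least_squares(f,x0).x
print('knob',tri({'top':px([(177,68)],(225,150),5),'side':px([(37,153)],(205,170),5)},[400,100,60]))
E
python3 m.py
```

```text
plate both [4.83019e+02 3.84046e+02 2.92000e-01]
[[-0.2, 0.6], [-0.4, 0.5], [-0.4, -0.6], [-0.6, -0.3], [0.4, -0.2], [0.1, 0.1], [-0.5, -0.1], [-0.1, -0.4], [0.2, -0.6]]
plate top [4.83035e+02 3.83578e+02 2.88000e-01]
plate side [4.83066e+02 3.84970e+02 2.92000e-01]
base both [ 4.3098e+02  7.8167e+01 -1.8300e-01]
[[-0.2, -0.2], [-0.5, -0.0], [-1.0, -1.1], [0.0, -1.3], [-0.2, 1.1], [-1.2, -0.6], [0.4, -1.0], [0.2, -0.7], [0.0, -1.0], [-0.4, -2.9], [-0.5, -1.4], [1.5, -0.7]]
base top [ 4.30121e+02  7.69160e+01 -1.78000e-01]
base side [ 4.32885e+02  8.19850e+01 -1.89000e-01]
knob [580.7726515   98.76584295  58.1803616 ]
```

>>> drive_tool:
  commands: [0,0,0,0,0,6.5,0.0876,0,0,0,0,0,6.5,0.0876,0,0,0,0,0,6.5,0.0876,0,0,0,0,0,6.5,0.0876,0,0,0,0,0,6.5,0.0876,0,0,0,0,0,6.5,0.0876,0,0,0,0,0,6.5,0.0876,0,0,0,0,0,6.5,0.0876,0,0,0,0,0,6.5,0.0876]
  force: 25

```text
time_s: 0.85
eef_pos: [170.1, 652.9, 226.0]
tcp_rot: [2.518, -1.878, 0.001]
wrist_force: [-0.1, 0.7, 0.8]
gripper_width: 0.998
finger_force: 0.0
```

>>> drive_tool:
  commands: [0.0232,-0.0148,0.007,0,0,0,0.0876,0.0232,-0.0148,0.007,0,0,0,0.0876,0.0232,-0.0148,0.007,0,0,0,0.0876,0.0232,-0.0148,0.007,0,0,0,0.0876,0.0232,-0.0148,0.007,0,0,0,0.0876,0.0232,-0.0148,0.007,0,0,0,0.0876,0.0232,-0.0148,0.007,0,0,0,0.0876,0.0232,-0.0148,0.007,0,0,0,0.0876,0.0232,-0.0148,0.007,0,0,0,0.0876,0.0232,-0.0148,0.007,0,0,0,0.0876,0.0232,-0.0148,0.007,0,0,0,0.0876,0.0232,-0.0148,0.007,0,0,0,0.0876,0.0232,-0.0148,0.007,0,0,0,0.0876,0.0232,-0.0148,0.007,0,0,0,0.0876,0.0232,-0.0148,0.007,0,0,0,0.0876,0,0,0,0,0,0,0.0876,0,0,0,0,0,0,0.0876]

```text
time_s: 2.27
eef_pos: [484.3, 383.2, 120.5]
tcp_rot: [2.52, -1.873, -0.0]
wrist_force: [-0.3, 0.7, -0.5]
gripper_width: 0.997
finger_force: 0.0
```

```bash
cat >> h.py <<'E'
def togo(x,y,z,yaw):
    "tool-frame shift (mm) and turn (deg) to reach TCP x,y,z with tool-x heading yaw"
    s=get_state();r=R.from_rotvec(s['tcp_rot']);p=np.array(s['eef_pos'])
    t=R.from_euler('z',yaw)*R.from_euler('x',np.pi)
    print('t',round(s['time_s'],2),'pos',p.round(1),'shift',r.inv().apply(np.array([x,y,z])-p).round(1),'turn',np.degrees((r.inv()*t).as_rotvec()).round(2),'w',round(s['gripper_width'],3),'F',np.round(s['wrist_force'],1),'ff',np.round(s['finger_force'],1))
E
python3 -c "
from h import *
togo(483,384,10,.29-np.pi/2)"
```

```text
t 2.27 pos [484.3 383.2 120.5] shift [ -1.3   0.9 110.5] turn [ 0.09 -0.06  0.13] w 0.997 F [-0.3  0.7 -0.5] ff 0.0
```

>>> drive_tool:
  commands: [-0.0013,0.0009,0.0205,0,0,0,0.0876,0,0,0.02,0,0,0,0.0876,0,0,0.02,0,0,0,0.0876,0,0,0.02,0,0,0,0.0876,0,0,0.015,0,0,0,0.0876,0,0,0.01,0,0,0,0.0876,0,0,0.005,0,0,0,0.0876,0,0,0,0,0,0,0.0876,0,0,0,0,0,0,0.03,0,0,0,0,0,0,0.03,0,0,0,0,0,0,0.03,0,0,0,0,0,0,0.03,0,0,0,0,0,0,0.03,0,0,0,0,0,0,0.03,0,0,0,0,0,0,0.03,0,0,0,0,0,0,0.03,0,0,0,0,0,0,0.03]
  force: 35

```text
time_s: 3.68
eef_pos: [482.5, 385.7, 11.2]
tcp_rot: [2.524, -1.871, 0.0]
wrist_force: [0.7, 0.7, 1.0]
gripper_width: 0.454
finger_force: 35.0
```

```bash
python3 -c "
from h import *
togo(483,384,10,.29-np.pi/2)"
```

```text
t 3.68 pos [482.5 385.7  11.2] shift [ 1.8 -0.   1.2] turn [ 0.01 -0.    0.28] w 0.454 F [0.7 0.7 1. ] ff 35.0
```

>>> drive_tool:
  commands: [0,0,-0.008,0,0,0,0.03,0,0,-0.012,0,0,0,0.03,0,0,-0.02,0,0,0,0.03,0,0,-0.02,0,0,0,0.03,0,0,-0.02,0,0,0,0.03,0,0,0,0,0,5.4,0.03,0,0,0,0,0,5.4,0.03,0,0,0,0,0,5.4,0.03,0,0,0,0,0,5.4,0.03,0,0,0,0,0,5.3,0.03]

```text
time_s: 4.52
eef_pos: [482.6, 385.8, 92.3]
tcp_rot: [-2.013, 2.411, 0.0]
wrist_force: [0.0, 0.4, -1.6]
gripper_width: 0.453
finger_force: 35.0
```

>>> drive_tool:
  commands: [0.01,-0.001,0,0,0,0,0.03,0.02,-0.002,0,0,0,0,0.03,0.0223,-0.002,0,0,0,0,0.03,0.0223,-0.002,0,0,0,0,0.03,0.0223,-0.002,0,0,0,0,0.03,0.0223,-0.002,0,0,0,0,0.03,0.0223,-0.002,0,0,0,0,0.03,0.0223,-0.002,0,0,0,0,0.03,0.0223,-0.002,0,0,0,0,0.03,0.0223,-0.002,0,0,0,0,0.03,0.0223,-0.002,0,0,0,0,0.03,0.0223,-0.002,0,0,0,0,0.03,0.0223,-0.002,0,0,0,0,0.03,0.02,-0.002,0,0,0,0,0.03,0.017,-0.001,0,0,0,0,0.03,0,0,0,0,0,0,0.03,0,0,0,0,0,0,0.03]

```text
time_s: 5.93
eef_pos: [455.7, 72.3, 91.8]
tcp_rot: [-2.019, 2.406, -0.0]
wrist_force: [-1.0, 0.2, -1.9]
gripper_width: 0.456
finger_force: 35.0
```

```bash
python3 -c "
from h import *
togo(453.9,73,55,-.18-np.pi/2)
a=cv2.cvtColor(snapshot('top'),cv2.COLOR_RGB2BGR);b=cv2.cvtColor(snapshot('side'),cv2.COLOR_RGB2BGR)
cv2.imwrite('pics/t1.png',a);cv2.imwrite('pics/s1.png',b)
g=lambda im,x,y,w,h:cv2.resize(im[y:y+h,x:x+w],None,fx=5,fy=5,interpolation=cv2.INTER_CUBIC)
cv2.imwrite('pics/c3.png',np.hstack([g(a,225,145,75,115),g(b,205,130,85,115)]))
"
```

```text
t 5.93 pos [455.7  72.3  91.8] shift [-0.3  1.9 36.8] turn [-0.04  0.04  0.33] w 0.456 F [-1.   0.2 -1.9] ff 35.0
```

View pics/c3.png

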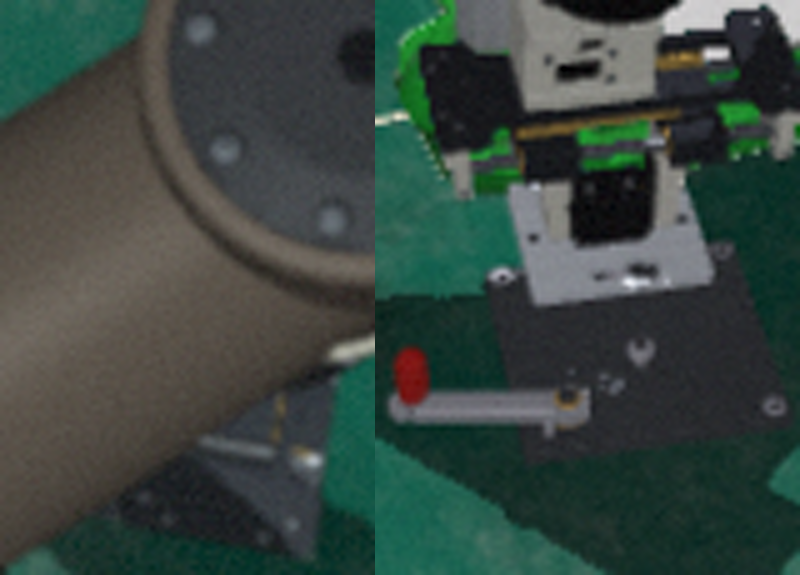

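```bash
cat > n.py <<'E'
from h import *
st=[[12,33,26],[12,-33,26]]
print('top studs',fit({'top':(st,px([(157,345),(290,369)],(225,150),5))},[430,78,-.18])[0].round(3))
print('side studs',fit({'side':(st,px([(266,148),(244,66)],(205,170),5))},[430,78,-.18])[0].round(3))
z=86.6
c=[[50,46,z],[-50,46,z],[50,-46,z]]
x,r=fit({'side':(c,px([(160,303),(339,280),(135,185)],(205,130),5))},[455,72,-.18]);print('plate side',x.round(3),r.round(2).tolist())
c=[[50,46,z-6],[-50,46,z-6]]
E
python3 n.py
```

```text
top studs [ 4.30717e+02  7.72520e+01 -1.76000e-01]
side studs [ 4.33048e+02  8.11540e+01 -1.95000e-01]
plate side [ 4.56988e+02  7.65310e+01 -2.05000e-01] [[-0.3, -0.38], [0.48, 0.09], [-0.15, 0.26]]
```

>>> drive_tool:
  commands: [-0.001,0.001,0.01,0,0,0.3,0.03,0,0,0.02,0,0,0,0.03,0,0,0.012,0,0,0,0.03,0,0,0.007,0,0,0,0.03,0,0,0.001,0,0,0,0.03,0,0,0,0,0,0,0.03,0,0,0,0,0,0,0.03]

```text
time_s: 6.62
eef_pos: [455.6, 75.0, 41.6]
tcp_rot: [-2.014, 2.41, -0.0]
wrist_force: [0.9, -0.4, -0.7]
gripper_width: 0.456
finger_force: 35.0
```

```bash
python3 -c "
from h import *
togo(453.9,73,11.2+12,-.18-np.pi/2)
b=cv2.cvtColor(snapshot('side'),cv2.COLOR_RGB2BGR)
cv2.imwrite('pics/s2.png',b)
cv2.imwrite('pics/c4.png',cv2.resize(b[145:225,205:295],None,fx=7,fy=7,interpolation=cv2.INTER_CUBIC))
"
```

```text
t 6.62 pos [455.6  75.   41.6] shift [ 2.2  1.3 18.4] turn [-0.04  0.02  0.06] w 0.456 F [ 0.9 -0.4 -0.7] ff 35.0
```

View pics/c4.png

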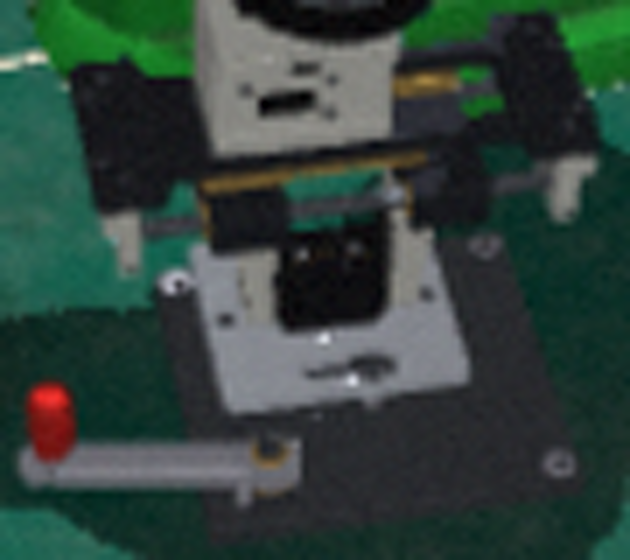

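```bash
cat > n2.py <<'E'
from h import *
z=36.4
c=[[50,46,z],[-50,46,z],[50,-46,z]]
o=px([(229,408),(468,380),(192,245)],(205,145),7)
x,r=fit({'side':(c,o)},[455,72,-.18]);print('plate side',x.round(3),r.round(2).tolist())
x2,_=fit({'side':(c+[[-12,33,z-3]],np.vstack([o,px([(372,367)],(205,145),7)]))},[455,72,-.18]);print(x2.round(3))
b=np.array([433.05,81.15]);print('target',b+24*np.array([np.cos(.19),-np.sin(.19)]))
for zz in(z,z-6):print(((proj('side',world(x,[[-12,33,zz],[12,33,zz]]))-[205,145])*7).round(0).tolist())
print('stud', ((proj('side',world([433.05,81.15,-.19],[[12,33,26]]))-[205,145])*7).round(0))
s2=cv2.imread('pics/s2.png');cv2.imwrite('pics/c5.png',cv2.resize(s2[188:206,242:276],None,fx=20,fy=20,interpolation=cv2.INTER_CUBIC))
E
python3 n2.py
```

```text
plate side [ 4.56659e+02  7.75800e+01 -2.09000e-01] [[-0.68, -0.1], [0.68, -0.14], [0.01, 0.22]]
[ 4.56575e+02  7.69510e+01 -2.06000e-01]
target [456.61810164  76.61738652]
[[370.0, 363.0], [311.0, 370.0]]
[[370.0, 374.0], [311.0, 380.0]]
stud [[370. 379.]]
```

View pics/c5.png

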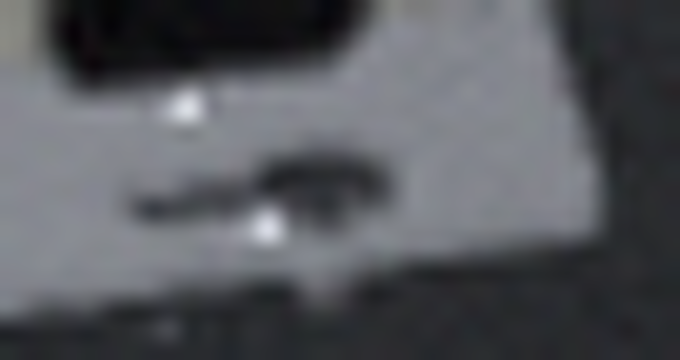

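The zoomed side view shows the stud's lower end at about column 323, directly under the round hole at about column 325. The side fit agrees to within 1 mm, so I'll lower the plate gently.

>>> drive_tool:
  commands: [0,0,0.002,0,0,0,0.03,0,0,0.002,0,0,0,0.03,0,0,0.002,0,0,0,0.03,0,0,0.002,0,0,0,0.03,0,0,0.002,0,0,0,0.03,0,0,0,0,0,0,0.03]

```text
time_s: 7.17
eef_pos: [454.8, 74.3, 30.6]
tcp_rot: [2.012, -2.412, -0.0]
wrist_force: [-0.9, -0.1, -1.5]
gripper_width: 0.457
finger_force: 35.0
```

```bash
python3 -c "
from h import *
togo(453.9,73,11.2+12,-.18-np.pi/2)"
```

```text
t 7.17 pos [454.8  74.3  30.6] shift [1.4 0.6 7.4] turn [ 0.03 -0.02  0.  ] w 0.457 F [-0.9 -0.1 -1.5] ff 35.0
```

>>> drive_tool:
  commands: [0,0,0.002,0,0,0,0.03,0,0,0.002,0,0,0,0.03,0,0,0.0015,0,0,0,0.03,0,0,0.001,0,0,0,0.03,0,0,0,0,0,0,0.03,0,0,0,0,0,0,0.03]

```text
time_s: 7.67
eef_pos: [455.0, 74.4, 24.5]
tcp_rot: [2.013, -2.412, 0.0]
wrist_force: [0.0, 0.0, -1.9]
gripper_width: 0.454
finger_force: 35.0
```

```bash
python3 -c "
from h import *
togo(453.9,73,11.2+12,-.18-np.pi/2)"
```

```text
t 7.67 pos [455.   74.4  24.5] shift [1.6 0.8 1.3] turn [ 0.01 -0.01  0.02] w 0.454 F [ 0.   0.  -1.9] ff 35.0
```

>>> drive_tool:
  commands: [0,0,0.0007,0,0,0,0.03,0,0,0.0005,0,0,0,0.03,0,0,0,0,0,0,0.03]

```text
time_s: 7.92
eef_pos: [455.0, 74.5, 23.3]
tcp_rot: [-2.013, 2.412, 0.0]
wrist_force: [-0.2, -0.1, -1.3]
gripper_width: 0.454
finger_force: 35.0
```

>>> drive_tool:
  commands: [0,0,0.0004,0,0,0,0.03,0,0,0.0004,0,0,0,0.03,0,0,0,0,0,0,0.03]

```text
time_s: 8.17
eef_pos: [455.1, 74.5, 23.1]
tcp_rot: [-2.013, 2.411, -0.0]
wrist_force: [-2.2, -0.1, 7.1]
gripper_width: 0.452
finger_force: 35.0
```

>>> drive_tool:
  commands: [0,0.002,-0.0003,0,0,0,0.03,0,0.002,0,0,0,0,0.03,0,0.002,0,0,0,0,0.03,0,0.002,0,0,0,0,0.03,0,0.002,0,0,0,0,0.03,0,0.002,0,0,0,0,0.03,0,0,0,0,0,0,0.03]

```text
time_s: 8.75
eef_pos: [443.2, 76.9, 23.1]
tcp_rot: [-2.013, 2.411, -0.0]
wrist_force: [0.7, 0.9, 3.3]
gripper_width: 0.452
finger_force: 35.0
```

>>> drive_tool:
  commands: [0,0.002,0,0,0,0,0.03,0,0.002,0,0,0,0,0.03,0,0.002,0,0,0,0,0.03,0,0.002,0,0,0,0,0.03,0,0.002,0,0,0,0,0.03,0,0.001,0,0,0,0,0.03,0,0,0,0,0,0,0.03]

```text
time_s: 9.33
eef_pos: [432.4, 78.8, 23.1]
tcp_rot: [-2.013, 2.411, -0.0]
wrist_force: [2.4, 0.3, 6.9]
gripper_width: 0.454
finger_force: 35.0
```

>>> drive_tool:
  commands: [0,0.001,0,0,0,0,0.03,0,0.0005,0,0,0,0,0.03,0,0,0,0,0,0,0.03]

```text
time_s: 9.58
eef_pos: [431.2, 79.1, 23.1]
tcp_rot: [-2.013, 2.411, -0.0]
wrist_force: [3.8, 0.5, 5.8]
gripper_width: 0.451
finger_force: 35.0
```

>>> drive_tool:
  commands: [0,0.0005,0,0,0,0,0.03,0,0.0005,0,0,0,0,0.03,0,0,0,0,0,0,0.03]

```text
time_s: 9.83
eef_pos: [430.3, 79.3, 23.1]
tcp_rot: [-2.013, 2.411, -0.0]
wrist_force: [4.3, 0.3, 5.2]
gripper_width: 0.453
finger_force: 35.0
```

>>> drive_tool:
  commands: [0,0.0005,0,0,0,0,0.03,0,0,0,0,0,0,0.03]

```text
time_s: 10.0
eef_pos: [429.8, 79.4, 23.1]
tcp_rot: [-2.013, 2.411, -0.0]
wrist_force: [5.0, -0.7, 5.9]
gripper_width: 0.453
finger_force: 35.0
```

>>> drive_tool:
  commands: [0,0.0007,0,0,0,0,0.03,0,0,0,0,0,0,0.03]

```text
time_s: 10.17
eef_pos: [429.7, 79.5, 23.1]
tcp_rot: [-2.013, 2.41, -0.001]
wrist_force: [7.3, -3.1, 3.3]
gripper_width: 0.455
finger_force: 35.0
```

>>> drive_tool:
  commands: [0,0.0007,0,0,0,0,0.03,0,0,0,0,0,0,0.03]

```text
time_s: 10.33
eef_pos: [429.6, 79.6, 23.2]
tcp_rot: [-2.013, 2.409, -0.002]
wrist_force: [10.9, -5.3, 1.5]
gripper_width: 0.452
finger_force: 35.0
```

```bash
python3 -c "
from h import *
togo(429.8,79.4,100,-.18-np.pi/2);
b=cv2.cvtColor(snapshot('side'),cv2.COLOR_RGB2BGR)
cv2.imwrite('pics/s3.png',b)
cv2.imwrite('pics/c6.png',cv2.resize(b[145:225,205:295],None,fx=7,fy=7,interpolation=cv2.INTER_CUBIC))
"
```

```text
t 10.33 pos [429.6  79.6  23.2] shift [  0.1  -0.4 -76.8] turn [-0.13  0.05  0.07] w 0.452 F [10.9 -5.3  1.5] ff 35.0
```

View pics/c6.png

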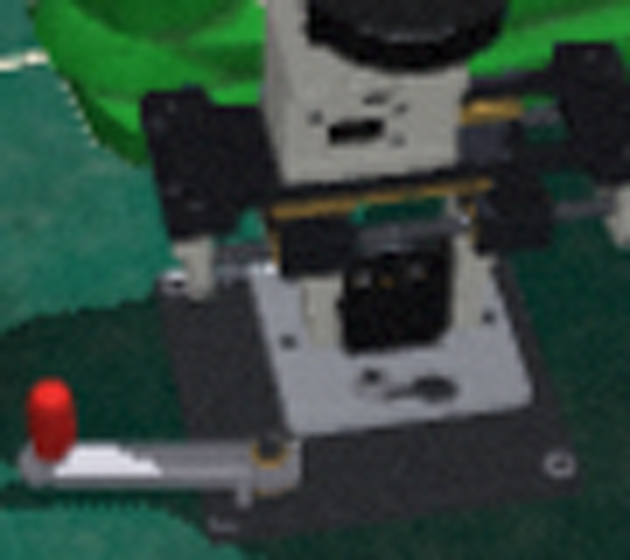

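>>> drive_tool:
  commands: [0,-0.0006,0,0,0,0,0.03,0,-0.0005,0,0,0,0,0.03,0,0,0,0,0,0,0.0876,0,0,0,0,0,0,0.0876,0,0,0,0,0,0,0.0876,0,0,0,0,0,0,0.0876,0,0,0,0,0,0,0.0876,0,0,-0.005,0,0,0,0.0876,0,0,-0.015,0,0,0,0.0876,0,0,-0.02,0,0,0,0.0876,0,0,-0.02,0,0,0,0.0876,0,0,-0.02,0,0,0,0.0876,0,0,-0.02,0,0,0,0.0876]

```text
time_s: 11.47
eef_pos: [428.8, 79.0, 124.1]
tcp_rot: [2.013, -2.412, -0.0]
wrist_force: [0.7, 0.3, -0.9]
gripper_width: 0.998
finger_force: 0.0
```

>>> drive_tool:
  commands: [0,0,0,0,0,-6.5,0.0876,0,0,0,0,0,-6.5,0.0876,0,0,0,0,0,-6.5,0.0876,0,0,0,0,0,-6.5,0.0876,0,0,0,0,0,-6.5,0.0876,0,0,0,0,0,-6.5,0.0876,0,0,0,0,0,-6.5,0.0876,0,0,0,0,0,-6.5,0.0876,0,0,0,0,0,-6.5,0.0876,0,0,0,0,0,-6.5,0.0876,0,0,0,0,0,-6.5,0.0876,0,0,0,0,0,-6.5,0.0876,0,0,0,0,0,0,0.0876]

```text
time_s: 12.55
eef_pos: [428.9, 79.1, 123.1]
tcp_rot: [-3.084, 0.6, 0.0]
wrist_force: [-0.7, 0.0, 0.4]
gripper_width: 1.0
finger_force: 0.0
```

```bash
python3 -c "
from h import *
togo(580.5,98.5,100,-.376)
b=cv2.cvtColor(snapshot('side'),cv2.COLOR_RGB2BGR)
cv2.imwrite('pics/s4.png',b)
cv2.imwrite('pics/c7.png',cv2.resize(b[145:225,205:295],None,fx=7,fy=7,interpolation=cv2.INTER_CUBIC))
"
```

```text
t 12.55 pos [428.9  79.1 123.1] shift [133.3 -74.8  23.1] turn [-0.    0.01 -0.46] w 1.0 F [-0.7  0.   0.4] ff 0.0
```

View pics/c7.png

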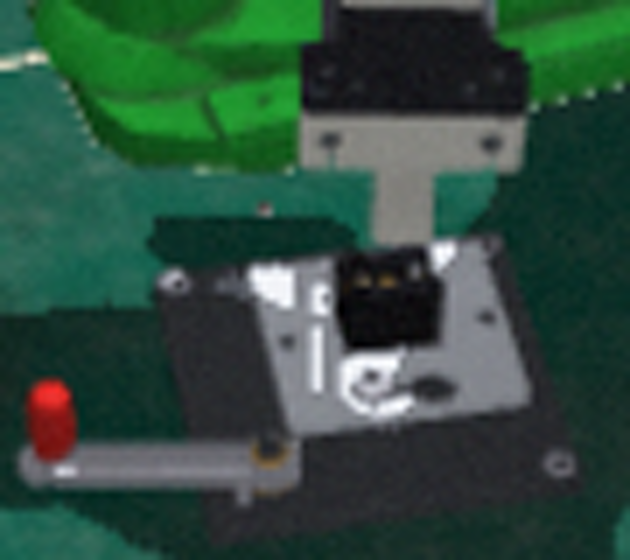

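The plate is flat and the left stud sits at the narrow end of its slot, at about (370,377) in the crop. Next is the knob.

>>> drive_tool:
  commands: [0.0167,-0.0094,0.003,0,0,0,0.07,0.0167,-0.0094,0.003,0,0,0,0.07,0.0167,-0.0094,0.003,0,0,0,0.07,0.0167,-0.0094,0.003,0,0,0,0.07,0.0167,-0.0094,0.003,0,0,0,0.07,0.0167,-0.0094,0.003,0,0,0,0.07,0.0167,-0.0094,0.003,0,0,0,0.07,0.0167,-0.0094,0.003,0,0,0,0.07,0,0,0,0,0,0,0.07]

```text
time_s: 13.35
eef_pos: [583.9, 98.4, 98.0]
tcp_rot: [3.08, -0.614, 0.0]
wrist_force: [1.4, 0.3, 0.6]
gripper_width: 0.804
finger_force: 0.0
```

```bash
python3 -c "
from h import *
togo(580.5,98.5,33,-.376)
b=cv2.cvtColor(snapshot('side'),cv2.COLOR_RGB2BGR)
cv2.imwrite('pics/c8.png',cv2.resize(b[90:230,170:310],None,fx=4,fy=4,interpolation=cv2.INTER_CUBIC))
"
```

```text
t 13.35 pos [583.9  98.4  98. ] shift [-3.2  1.2 65. ] turn [ 0.03 -0.02 -1.01] w 0.804 F [1.4 0.3 0.6] ff 0.0
```

View pics/c8.png

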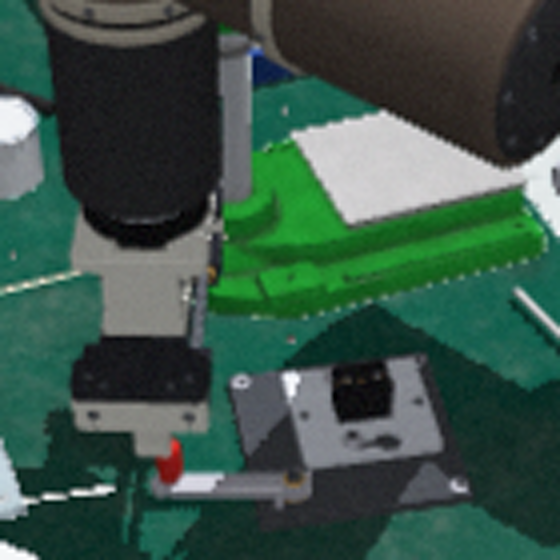

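The gripper is above the red knob, at about (170,460) in the crop. I'll apply the computed correction and lower it.

>>> drive_tool:
  commands: [-0.003,0.001,0.01,0,0,-1,0.07,0,0,0.015,0,0,0,0.07,0,0,0.015,0,0,0,0.07,0,0,0.015,0,0,0,0.07,0,0,0.009,0,0,0,0.07,0,0,0,0,0,0,0.07,0,0,0,0,0,0,0.01,0,0,0,0,0,0,0.01,0,0,0,0,0,0,0.01,0,0,0,0,0,0,0.01,0,0,0,0,0,0,0.01,0,0,0,0,0,0,0.01,0,0,0,0,0,0,0.01,0,0,0,0,0,0,0.01,0,0,0,0,0,0,0.01]
  force: 10

```text
time_s: 14.65
eef_pos: [578.4, 98.4, 35.0]
tcp_rot: [-3.087, 0.58, -0.001]
wrist_force: [0.9, -0.1, -0.2]
gripper_width: 0.198
finger_force: 10.0
```

```bash
python3 -c "
from h import *
togo(580.5,98.5,33,-.376)"
```

```text
t 14.65 pos [578.4  98.4  35. ] shift [ 1.9 -0.9  2. ] turn [-0.02 -0.02  0.25] w 0.198 F [ 0.9 -0.1 -0.2] ff 10.0
```

>>> drive_tool:
  commands: [-0.0003,0.0074,0,0,0,5,0.01,-0.0003,0.0074,0,0,0,5,0.01,-0.0003,0.0074,0,0,0,5,0.01,-0.0003,0.0074,0,0,0,5,0.01,-0.0003,0.0074,0,0,0,5,0.01,-0.0003,0.0074,0,0,0,5,0.01,-0.0003,0.0074,0,0,0,5,0.01,0,0,0,0,0,0,0.01]

```text
time_s: 15.32
eef_pos: [545.0, 58.7, 35.0]
tcp_rot: [-2.765, 1.49, 0.002]
wrist_force: [-4.0, 7.3, 0.7]
gripper_width: 0.196
finger_force: 10.0
```

```bash
python3 -c "
from h import *
togo(486,46.5,35,-.18-np.pi/2)"
```

```text
t 15.32 pos [545.   58.7  35. ] shift [-22.2  56.   -0. ] turn [2.000e-02 8.000e-02 4.365e+01] w 0.196 F [-4.   7.3  0.7] ff 10.0
```

>>> drive_tool:
  commands: [-0.0015,0,0,0,0,0,0.01,-0.0004,0.0074,0,0,0,5,0.01,-0.0004,0.0074,0,0,0,5,0.01,-0.0004,0.0074,0,0,0,5,0.01,-0.0004,0.0074,0,0,0,5,0.01,0,0,0,0,0,0,0.01]

```text
time_s: 15.82
eef_pos: [517.8, 48.3, 35.0]
tcp_rot: [-2.466, 1.945, 0.0]
wrist_force: [-0.3, 2.8, -1.9]
gripper_width: 0.199
finger_force: 10.0
```

```bash
python3 -c "
from h import *
togo(486,46.5,35,-.18-np.pi/2)
s=get_state();print(R.from_rotvec(s['tcp_rot']).inv().apply(s['wrist_force']))"
```

```text
t 15.82 pos [517.8  48.3  35. ] shift [-5.7 31.4 -0. ] turn [-0.03  0.05 23.78] w 0.199 F [-0.3  2.8 -1.9] ff 10.0
[-2.83068944 -0.33389256  1.86426484]
```

>>> drive_tool:
  commands: [-0.0006,0.0074,0,0,0,5,0.01,-0.0004,0.0074,0,0,0,5,0.01,-0.0004,0.0074,0,0,0,5,0.01,-0.0004,0.0074,0,0,0,5,0.01,0,0,0,0,0,0,0.01]

```text
time_s: 16.23
eef_pos: [489.1, 47.6, 35.0]
tcp_rot: [-2.092, 2.341, -0.0]
wrist_force: [0.1, 3.3, -3.8]
gripper_width: 0.202
finger_force: 10.0
```

```bash
python3 -c "
from h import *
togo(486,46.5,35,-.18-np.pi/2)
s=get_state();print(R.from_rotvec(s['tcp_rot']).inv().apply(s['wrist_force']))"
```

```text
t 16.23 pos [489.1  47.6  35. ] shift [1.5 2.9 0. ] turn [-0.08  0.09  3.91] w 0.202 F [ 0.1  3.3 -3.8] ff 10.0
[-3.29243686  0.28585796  3.80197731]
```

>>> drive_tool:
  commands: [-0.0002,0.002,0,0,0,1.3,0.01,-0.0001,0.002,0,0,0,1.3,0.01,0,0,0,0,0,0,0.01]

```text
time_s: 16.48
eef_pos: [486.6, 48.1, 35.1]
tcp_rot: [-2.044, 2.382, -0.002]
wrist_force: [5.1, -0.4, -5.5]
gripper_width: 0.198
finger_force: 10.0
```

>>> drive_tool:
  commands: [0,0.0015,0,0,0,1,0.01,0,0.001,0,0,0,0,0.01,0,0,0,0,0,0,0.01]

```text
time_s: 16.73
eef_pos: [486.4, 48.5, 35.3]
tcp_rot: [-2.024, 2.396, -0.005]
wrist_force: [15.6, -6.2, -12.6]
gripper_width: 0.203
finger_force: 10.0
```

```bash
python3 -c "
from h import *
togo(486,46.5,35,-.18-np.pi/2)
s=get_state();print(R.from_rotvec(s['tcp_rot']).inv().apply(s['wrist_force']))"
```

```text
t 16.73 pos [486.4  48.5  35.3] shift [2.1 0.1 0.3] turn [-0.33  0.11  0.71] w 0.203 F [ 15.6  -6.2 -12.6] ff 10.0
[  3.50413213 -16.33991512  12.69642317]
```

>>> drive_tool:
  commands: [0,-0.001,0,0,0,0,0.01,0,-0.001,0,0,0,0,0.01,0,0,0,0,0,0,0.028,0,0,0,0,0,0,0.028,0,0,0,0,0,0,0.028,0,0,0,0,0,0,0.028,0,0,-0.005,0,0,0,0.028,0,0,-0.01,0,0,0,0.028,0,0,-0.02,0,0,0,0.028,0,0,-0.02,0,0,0,0.028,0,0,-0.02,0,0,0,0.028,0,0,-0.02,0,0,0,0.028,0,0,0,0,0,0,0.028]

```text
time_s: 17.82
eef_pos: [486.4, 48.2, 134.1]
tcp_rot: [-2.019, 2.399, -0.004]
wrist_force: [1.2, -0.3, 0.6]
gripper_width: 0.317
finger_force: 0.0
```

```bash
python3 -c "
from h import *
togo(486,46.5,35,-.18-np.pi/2)
b=cv2.cvtColor(snapshot('side'),cv2.COLOR_RGB2BGR)
cv2.imwrite('pics/s9.png',b)
cv2.imwrite('pics/c9.png',cv2.resize(b[130:225,205:295],None,fx=6,fy=6,interpolation=cv2.INTER_CUBIC))
"
```

```text
t 17.82 pos [486.4  48.2 134.1] shift [ 2.   0.6 99.1] turn [-0.31  0.17  0.49] w 0.317 F [ 1.2 -0.3  0.6] ff 0.0
```

View pics/c9.png

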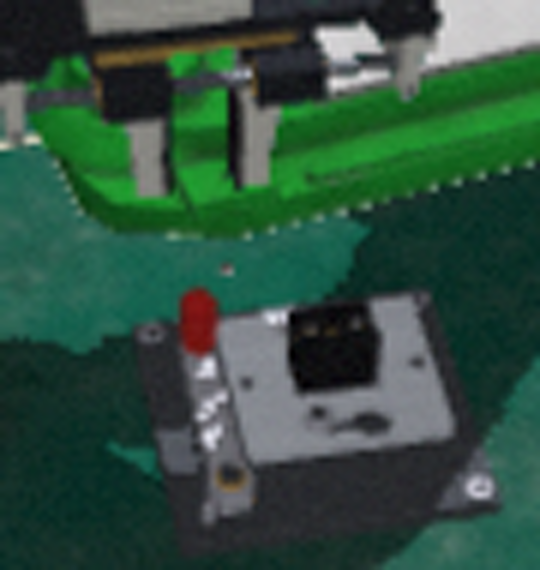

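The lever lies along the plate's rear edge, with the knob at about (200,320) in the crop. The plate is home and the gripper is clear, and I backed off less than the pressed-in travel, so the lever stayed on its stop.

```bash
python3 -c "
from workcell import *
print(sign_off())"
```

```text
the job is handed in; nothing more can be done
None
```

The nest plate is on the studs and slid home to its stop, the clamp lever is swung fully shut behind it, and the arm is clear. I handed the job in at about 18 s; I never moved near the bin, oil can or hex key, and didn't check them in a final picture.

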